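# Hand the row of pens over in reverse order

## Robot

A 6-joint arm with a two-finger parallel gripper is mounted at the origin on the work surface; the furniture and walls round the work are solid. World frame = base frame: x ahead of the robot, y to its left, z up, the work surface at z = 0. Lengths are in m, angles in rad, forces in N, time in s.
With the tool pointing down it reaches from about 0.4 to 0.925 m from the base axis. Payload 3.4 kg.
Tool frame: the origin (TCP) lies midway between the tips of the shut fingers; the grasp point (between the pads) lies 19 mm behind it (r.grip_depth is the distance from the TCP to the grasp point, in m); z points along the fingers, y is the line along which they close (so a half turn about z gives the same grasp; the last joint's range is limited). The gripper opens to 85 mm and grips with 20 to 120 N. Pads are 22 mm wide; open, the fingers measure 114 mm over their backs; the gripper's body (76 mm by 85 mm) begins 54 mm behind the grasp point. The pads swing forward as they close: fully open they stand 13 mm farther back than shut.
Start: joints at [-1.379, 0.307, 1.506, -0, 1.328, -0.073], TCP at [0.15, -0.555, 0.231] pointing down, gripper open.
Joint ranges: [-3.12, 3.12], [-1.05, 2.28], [0.14, 2.33], [-1.42, 4.57], [0.1, 2.73], [-2.68, 2.68]. Speed limits (rad/s): [2.57, 2.57, 3.14, 3.14, 3.14, 3.14].

## Interface

Orientations are given as a unit quaternion [w, x, y, z].
In Python, from station import r gives the robot as it stands. The module is installed in compiled form; this text tells all that it offers.
- The arm moves only by the tool move_arm, never from a script. Its argument "commands" is one flat list of numbers, 7 for each row, row after row: the turn, a rotation vector about the tool's x, y, z scaled (see below), then the shift along the tool's x, y, z scaled (see below), then the opening, from 0 (shut) to 1 (fully open). In form: [wx, wy, wz, dx, dy, dz, gripper, wx, wy, wz, dx, dy, dz, gripper, ...]. A call has 1 to 8 rows; each row shifts and turns the commanded pose from where the row before left it, along the tool's axes as they then stand; what a row does not reach is not made up. The controller multiplies each number of a shift by 0.03 m and each number of a turn by 5 degrees. A row lasts 1/12 s, in which the tool goes at most 41.7 mm and 7.16 degrees, less where a joint would pass 70% of its speed; a pose out of reach is approached as far as the arm can. A call with a number of a shift or a turn outside -1 to 1 is refused whole. A call with a gripper value outside its range is refused whole. The fingers move at their own pace and stop on an object; "newtons" is the grip in N (left out, the last holds). Time passes only in rows, so rows that do not move let the fingers close. It gives the time, the measured TCP pose, the force, the opening and the grip force at its end, in the units of the state.
- r.sense(): the state, without advancing time (a new reading comes with each control period).
- r.read_camera(name): name is "scene" or "top" or "wrist"; returns a dict with "image" (480x640x3 uint8, red, green, blue), "mtx" (3x3 intrinsics, pixels), "eye" and "attitude" of the camera in the world. Camera axes: x right, y up, looking along -z (the intrinsics and any distortion apply to the point x, -y, -z); pixel columns grow to the right and rows downward; lengths in m; the calibration is good to about 2 mm. A picture is of the moment at which its call begins. There is no depth.
- r.hand_in(): hands the job in; it is judged then, once.
The state is a dict: "time_s": time; "joint_positions": joint angles; "joint_vel": joint speeds; "joint_torque": joint torques, N m; "eef_pos": TCP position; "tcp_rot": TCP orientation; "ft_force": force on the tool from outside, world axes, zero at the start; "ft_torque": the same for the moment, N m; "opening": opening from 0.0 (shut) to 1.0 (fully open); "gripper_force": force on a finger pad.
Only numpy, scipy, OpenCV 4.12 (cv2) and the standard library are available. Lean on these libraries where they do the work, as an engineer would, in place of code of your own. Each camera call takes 0.05 s, during which the arm holds its last target. There are 200 camera calls.

## Task

Move the four pens from the row of single plywood rests to the empty pale pen rack, in reverse order, so that whoever sits across the table finds them laid out from left to right as you do now: the pen at the left end of the row goes into the rack's right-most groove, the next one into the groove beside it, and so on (left and right as the robot sees them). Lay one pen in each groove, down in the notches of both comb plates, with its middle midway between the plates; either end may point forward.

Things in the scene. Friction and masses are not known exactly. Their poses are not given: they have to be found in the camera images.
- marker: marker, grey and black with a yellow band, the thickest; barrel 14 mm thick, 129 mm long, about 18 g. Origin: mid length, on the barrel's underside at the start (its axis is 7 mm above, along z); y along the barrel, z up at the start. Starts level in the notches of its own rest, its middle within 8 mm of the rest's; grip at the middle
- ballpen: ball pen, white and blue; barrel 10 mm thick, 131 mm long, about 18 g. Origin: mid length, on the barrel's underside at the start (its axis is 5 mm above, along z); y along the barrel, z up at the start. Starts level in the notches of its own rest, its middle within 8 mm of the rest's; grip at the middle
- green_pen: gel pen, white and green; barrel 11 mm thick, 138 mm long, about 18 g. Origin: mid length, on the barrel's underside at the start (its axis is 5.5 mm above, along z); y along the barrel, z up at the start. Starts level in the notches of its own rest, its middle within 8 mm of the rest's; grip at the middle
- pencil: yellow pencil, the longest and thinnest; barrel 8 mm thick, 188 mm long, about 18 g. Origin: mid length, on the barrel's underside at the start (its axis is 4 mm above, along z); y along the barrel, z up at the start. Starts level in the notches of its own rest, its middle within 8 mm of the rest's; grip at the middle
- row_board: brown board, fixed on the table, 124 x 236 x 6 mm, carries the row of four plywood rests. Origin: centre of its underside; y along the row, to the robot's left within 20 degrees; x away from the robot. The rests stand at x = 0, y = +84, +28, -28, -84 mm, in any order
- pen_rack: pale wood rack, fixed on the table: base 104 x 224 x 5 mm, two 6 mm upright comb plates at x = -40 and +40 mm. Origin: centre of underside; y to the robot's left within 20 degrees. Grooves along x at y = +84, +28, -28, -84 mm: 90 degree V notches 24 mm wide, V bottom at z = 32, plate top at z = 44 mm. A barrel d thick rests with its axis 0.71 d above the V bottom
- rest_marker: plywood rest in which the marker starts; all four alike, fixed on the board: base 104 x 40 x 5 mm, two 6 mm upright plates at x = -40 and +40 mm, each with one 90 degree V notch at y = 0, 24 mm wide, V bottom at z = 32, top at z = 44 mm. Origin: centre of its underside, 6 mm above the table; axes as the board's
- rest_ballpen: plywood rest in which the ballpen starts; all four alike, fixed on the board: base 104 x 40 x 5 mm, two 6 mm upright plates at x = -40 and +40 mm, each with one 90 degree V notch at y = 0, 24 mm wide, V bottom at z = 32, top at z = 44 mm. Origin: centre of its underside, 6 mm above the table; axes as the board's
- rest_green_pen: plywood rest in which the green pen starts; all four alike, fixed on the board: base 104 x 40 x 5 mm, two 6 mm upright plates at x = -40 and +40 mm, each with one 90 degree V notch at y = 0, 24 mm wide, V bottom at z = 32, top at z = 44 mm. Origin: centre of its underside, 6 mm above the table; axes as the board's
- rest_pencil: plywood rest in which the pencil starts; all four alike, fixed on the board: base 104 x 40 x 5 mm, two 6 mm upright plates at x = -40 and +40 mm, each with one 90 degree V notch at y = 0, 24 mm wide, V bottom at z = 32, top at z = 44 mm. Origin: centre of its underside, 6 mm above the table; axes as the board's
Not all that is in view belongs to the job. What is shaped like the green_pen but red is not meant.

How it is judged:
By the outcome, as a careful person would: the job done as asked, in the order asked, and still so for the second after the job is handed in, with the robot touching nothing.
It also fails if it takes over 115 s, if anything falls off the work surface, if the arm or the gripper's body presses on something with over 40 N, if the wrist force passes 120 N, or if a joint passes its speed limit or range.

## Working session

There is one attempt and no reset: what is moved stays moved. The work goes in short steps, Python scripts to look and compute and a tool call to move; the robot and the scene stay as the last step left them, time stands still between calls to the robot, and variables do not carry over. Pictures are saved under pics/ and viewed, at most 14 in all, crops included, and the job is handed in when it is done.

Besides the shell and the picture viewer there is one more tool, called after "Emit:" as a command line: name --argument value ..., lists and objects as JSON in quotes. move_arm: Moves the arm, as the interface text tells. Shifts and turns lie within -1 to 1; 1 stands for 0.03 m of shift or 5 degrees of turn. Its arguments: {"type":"object","properties":{"commands":{"type":"array"},"newtons":{"type":"number"}},"required":["commands"]}

```bash
mkdir -p pics; python3 - <<'E'
from station import r
import cv2,numpy as np
for n in("top","scene"):
    c=r.read_camera(n); cv2.imwrite(f"pics/{n}0.png",c["image"][:,:,::-1]); print(n,c["mtx"],c["eye"],c["attitude"],c.keys())
s=r.sense();print({k:np.round(v,3) for k,v in s.items()})
E
```

```text
top [[537.40769025   0.         318.28137909]
 [  0.         537.40769025 230.5285422 ]
 [  0.           0.           1.        ]] [ 0.40889177 -0.01774313  1.18916327] [ 0.71671039  0.02688886 -0.02594413 -0.69636924] dict_keys(['image', 'mtx', 'eye', 'attitude'])
scene [[445.42439699   0.         313.80468244]
 [  0.         445.42439699 232.52803642]
 [  0.           0.           1.        ]] [-0.24372582 -0.52357476  0.55687007] [ 0.76194223  0.44878291 -0.2401948  -0.40043026] dict_keys(['image', 'mtx', 'eye', 'attitude'])
{'time_s': np.float64(0.1), 'joint_positions': array([-1.379,  0.307,  1.508,  0.   ,  1.328, -0.073]), 'joint_vel': array([ 0.001, -0.003, -0.003,  0.   ,  0.001, -0.   ]), 'joint_torque': array([-0.0000e+00, -4.5853e+01, -2.5261e+01, -0.0000e+00,  6.0000e-03,
       -0.0000e+00]), 'eef_pos': array([ 0.15 , -0.554,  0.23 ]), 'tcp_rot': array([-0.001,  0.991,  0.132, -0.   ]), 'ft_force': array([-0.699, -0.333,  0.095]), 'ft_torque': array([ 0.033, -0.011,  0.042]), 'gripper_force': np.float64(0.0), 'opening': np.float64(0.997)}
```

View pics/top0.png

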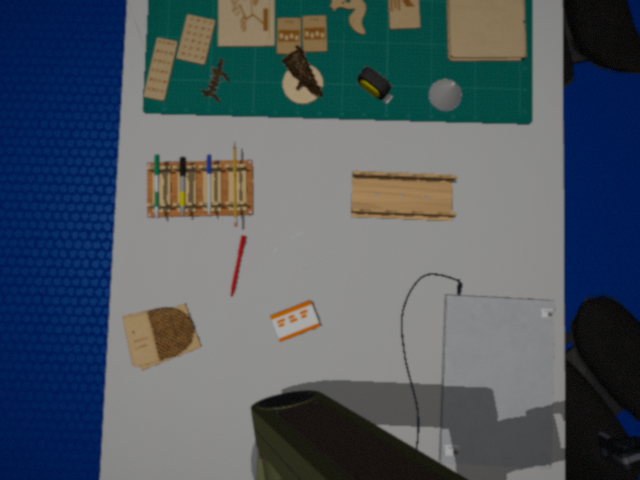

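View pics/scene0.png

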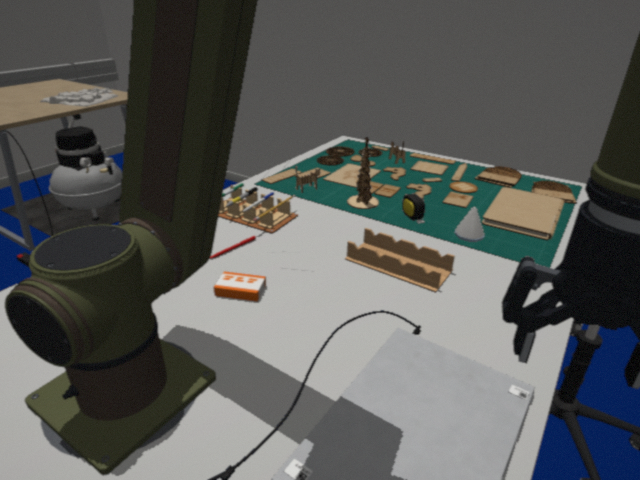

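```bash
cat > h.py <<'E'
from station import r
import cv2,numpy as np
from scipy.spatial.transform import Rotation as R
def rot(q): return R.from_quat(np.roll(q,-1)).as_matrix()
def ray(c,uv,z):
    uv=np.atleast_2d(uv).astype(float);K=c["mtx"]
    d=np.c_[(uv[:,0]-K[0,2])/K[0,0],-(uv[:,1]-K[1,2])/K[1,1],-np.ones(len(uv))]@rot(c["attitude"]).T
    return c["eye"]+d*((z-c["eye"][2])/d[:,2])[:,None]
def proj(c,P):
    p=(np.atleast_2d(P)-c["eye"])@rot(c["attitude"]);K=c["mtx"]
    return np.c_[K[0,2]-K[0,0]*p[:,0]/p[:,2],K[1,2]+K[1,1]*p[:,1]/p[:,2]]
E
python3 - <<'E'
from h import *
c=r.read_camera("top");im=c["image"]
a=cv2.resize(im[135:235,140:265],None,fx=6,fy=6,interpolation=2)[:,:,::-1]
cv2.imwrite("pics/row.png",a)
for n,uv,z in(("rowboard",[[148,161],[254,160],[254,215],[149,217]],.006),("rackbase",[[352,171],[455,176],[453,220],[351,219]],.02),("pens",[[157,155],[157,216],[183,157],[182,208],[209,155],[212,215],[235,143],[242,228]],.045)):
    print(n,ray(c,uv,z).round(3))
E
```

```text
rowboard [[0.642 0.369 0.006]
 [0.651 0.133 0.006]
 [0.528 0.128 0.006]
 [0.517 0.36  0.006]]
rackbase [[ 0.63  -0.085  0.02 ]
 [ 0.625 -0.312  0.02 ]
 [ 0.528 -0.308  0.02 ]
 [ 0.524 -0.086  0.02 ]]
pens [[0.648 0.338 0.045]
 [0.516 0.331 0.045]
 [0.645 0.281 0.045]
 [0.534 0.278 0.045]
 [0.651 0.225 0.045]
 [0.521 0.213 0.045]
 [0.679 0.17  0.045]
 [0.495 0.148 0.045]]
```

View pics/row.png

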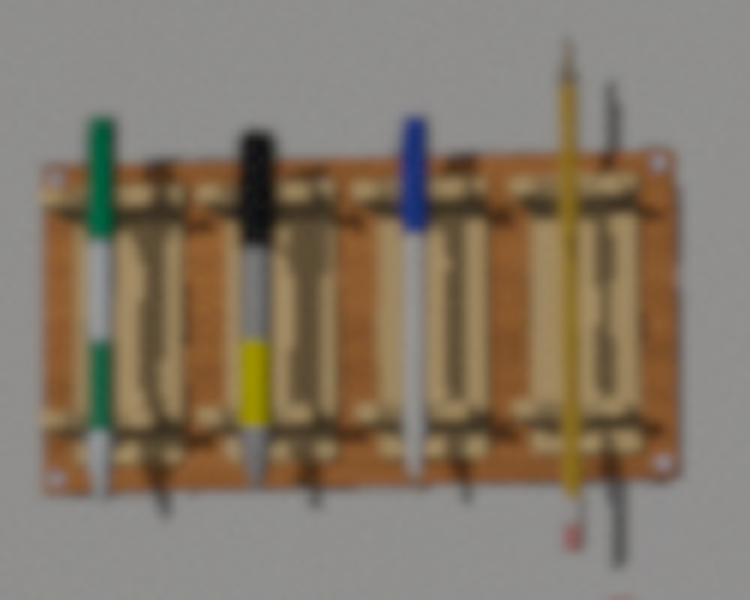

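```bash
cat >> h.py <<'E'
def plan(tgt,yaw,frm=None,rows=None):
    """units (tool axes) from measured pose to tgt with tool-down yaw (deg)"""
    s=r.sense();M=rot(s["tcp_rot"]);p=s["eef_pos"] if frm is None else np.array(frm)
    T=R.from_euler('z',yaw,degrees=True).as_matrix()@np.diag([1,-1,-1.])
    w=R.from_matrix(M.T@T).as_rotvec(degrees=True)/5
    print("turn",w.round(2),"shift(in final frame)",(T.T@(np.array(tgt)-p)/.03).round(3),"shift(now frame)",(M.T@(np.array(tgt)-p)/.03).round(3),"yaw now",np.degrees(np.arctan2(M[1,0],M[0,0])).round(2))
E
python3 - <<'E'
from h import *
c=r.read_camera("wrist");s=r.sense();M=rot(s["tcp_rot"])
print("cam in tool",M.T@(c["eye"]-s["eef_pos"]),"\n",(M.T@rot(c["attitude"])).round(3),c["mtx"])
plan([.56,-.2,.26],0); 
E
```

```text
cam in tool [ 0.06711457 -0.00095658 -0.14248693] 
 [[-0.     0.964  0.264]
 [ 1.     0.    -0.   ]
 [-0.     0.264 -0.964]] [[415.32143033   0.         322.34736012]
 [  0.         415.32143033 234.21246663]
 [  0.           0.           1.        ]]
turn [-0.01  0.    3.03] shift(in final frame) [ 13.654 -11.819  -0.975] shift(now frame) [16.271 -7.835 -0.964] yaw now 15.17
```

Emit:
move_arm --commands '[0,0,1,0,0,-0.3,0.45,0,0,1,0,0,-0.3,0.45,0,0,1,0,0,0,0.45,0,0,0,0.9,-0.7,0,0.45,0,0,0,0.9,-0.7,0,0.45,0,0,0,0.9,-0.7,0,0.45,0,0,0,0.9,-0.7,0,0.45,0,0,0,0.9,-0.7,0,0.45]'

```text
time_s: 0.87
eef_pos: [0.286, -0.4484, 0.2491]
tcp_rot: [-0.0, 1.0, 0.001, -0.0]
ft_force: [0.6, 0.7, 0.6]
opening: 0.45
gripper_force: 0.0
```

Emit:
move_arm --commands '[0,0,0,0.9,-0.7,0,0.45,0,0,0,0.9,-0.7,0,0.45,0,0,0,0.9,-0.7,0,0.45,0,0,0,0.9,-0.7,0,0.45,0,0,0,0.9,-0.7,0,0.45,0,0,0,0.9,-0.7,0,0.45,0,0,0,0.9,-0.7,0,0.45,0,0,0,0.9,-0.7,0,0.45]'

```text
time_s: 1.53
eef_pos: [0.5017, -0.2795, 0.2492]
tcp_rot: [-0.0, 1.0, 0.002, -0.0]
ft_force: [0.8, -0.2, 0.1]
opening: 0.451
gripper_force: 0.0
```

Emit:
move_arm --commands '[0,0,0,0.9,-0.7,0,0.45,0,0,0,0.9,-0.7,0,0.45,0,0,0,0.9,-0.7,0,0.45,0,0,0,0.6,-0.6,0,0.45,0,0,0,0,0,0,0.45,0,0,0,0,0,0,0.45,0,0,0,0,0,0,0.45]'

```text
time_s: 2.12
eef_pos: [0.5988, -0.1996, 0.2488]
tcp_rot: [0.0, 1.0, 0.002, -0.001]
ft_force: [-0.0, -0.4, -0.4]
opening: 0.449
gripper_force: 0.0
```

```bash
python3 - <<'E'
from h import *
c=r.read_camera("wrist");cv2.imwrite("pics/w_rack.png",c["image"][:,:,::-1])
np.save("rackcam.npy",c,allow_pickle=True)
s=r.sense();print(s["eef_pos"],s["opening"],s["time_s"])
plan([.61,.245,.25],2.5)
E
```

```text
[ 0.59851703 -0.20012557  0.24902458] 0.4503707790708735 2.1667
turn [ 0.    0.01 -0.47] shift(in final frame) [  1.03  -14.807  -0.033] shift(now frame) [  0.42  -14.836  -0.036] yaw now 0.15
```

View pics/w_rack.png

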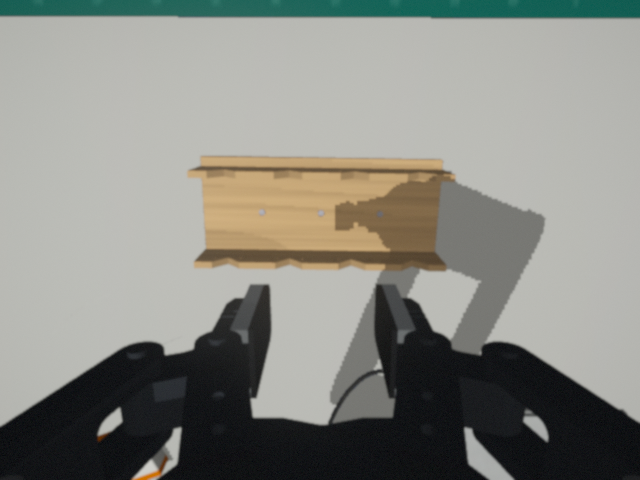

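Emit:
move_arm --commands '[0,0,-0.47,0,-0.5,0,0.45,0,0,0,0.1,-1,0,0.45,0,0,0,0.1,-1,0,0.45,0,0,0,0.1,-1,0,0.45,0,0,0,0.1,-1,0,0.45,0,0,0,0.1,-1,0,0.45,0,0,0,0.1,-1,0,0.45,0,0,0,0.1,-1,0,0.45]'

```text
time_s: 2.83
eef_pos: [0.6101, 0.0271, 0.2497]
tcp_rot: [-0.0, 1.0, 0.022, 0.0]
ft_force: [0.9, -0.7, -0.5]
opening: 0.449
gripper_force: 0.0
```

Emit:
move_arm --commands '[0,0,0,0.1,-1,0,0.45,0,0,0,0.1,-1,0,0.45,0,0,0,0.1,-1,0,0.45,0,0,0,0,-1,0,0.45,0,0,0,0,-1,0,0.45,0,0,0,0,-1,0,0.45,0,0,0,0,-1,0,0.45,0,0,0,0,-0.3,0,0.45]'

```text
time_s: 3.5
eef_pos: [0.6093, 0.2491, 0.2496]
tcp_rot: [-0.001, 1.0, 0.024, -0.0]
ft_force: [0.7, -0.4, -0.2]
opening: 0.45
gripper_force: 0.0
```

Emit:
move_arm --commands '[0,0,0,0,0,0,0.45,0,0,0,0,0,0,0.45,0,0,0,0,0,0,0.45]'

```text
time_s: 3.75
eef_pos: [0.6103, 0.2437, 0.2494]
tcp_rot: [0.0, 1.0, 0.022, -0.0]
ft_force: [-0.8, -0.4, -0.1]
opening: 0.447
gripper_force: 0.0
```

```bash
python3 - <<'E'
from h import *
c=r.read_camera("wrist");cv2.imwrite("pics/w_row.png",c["image"][:,:,::-1])
np.save("rowcam.npy",c,allow_pickle=True)
s=r.sense();print(s["eef_pos"],s["time_s"])
k=np.load("rackcam.npy",allow_pickle=True).item()
print("screws",ray(k,[[262,212],[321,213],[380,213]],.005).round(4))
print("far base corners",ray(k,[[201,157],[442,160]],.005).round(4))
print("near plate top ends",ray(k,[[195,265],[445,268]],.044).round(4))
print("far plate top ends",ray(k,[[189,173],[454,177]],.044).round(4))
g=k["image"]
cv2.imwrite("pics/rackcrop.png",cv2.resize(g[145:280,175:465],None,fx=2.7,fy=2.7,interpolation=2)[:,:,::-1])
E
```

```text
[0.6104025  0.24347877 0.24943067] 3.8
screws [[ 0.5812 -0.1417  0.005 ]
 [ 0.5804 -0.1978  0.005 ]
 [ 0.5806 -0.254   0.005 ]]
far base corners [[ 0.6326 -0.0876  0.005 ]
 [ 0.6306 -0.309   0.005 ]]
near plate top ends [[ 0.5416 -0.0865  0.044 ]
 [ 0.5394 -0.3081  0.044 ]]
far plate top ends [[ 0.6228 -0.0878  0.044 ]
 [ 0.6201 -0.309   0.044 ]]
```

View pics/w_row.png

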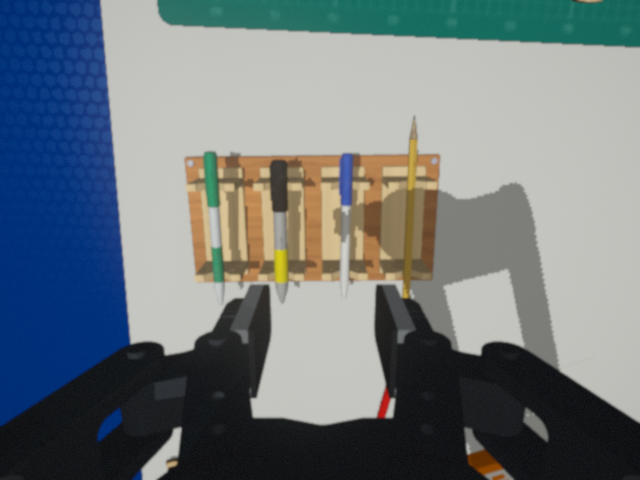

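View pics/rackcrop.png

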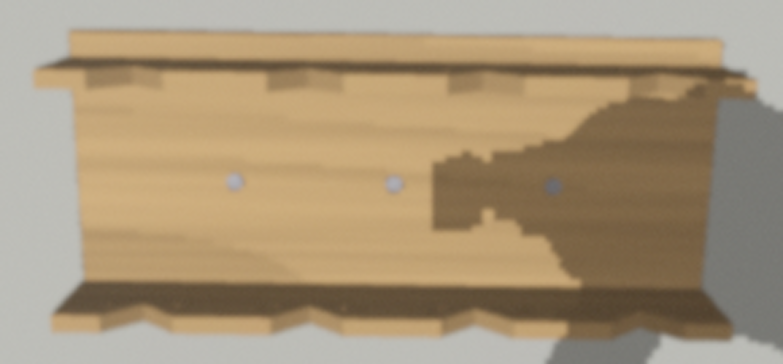

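```bash
python3 - <<'E'
from h import *
k=np.load("rowcam.npy",allow_pickle=True).item();g=k["image"]
for n,a,b,d,L in(("green",(210.5,152),(220.5,305),.011,.138),("marker",(279,160),(282,303),.014,.129),("ball",(347,153),(345,299),.010,.131),("pencil",(414.2,116),(405.5,297),.008,.188)):
    z=.038+.71*d;p=ray(k,[a,b],z);v=p[0]-p[1];u=v/np.linalg.norm(v)
    print(n,"len",np.linalg.norm(v).round(4),"mid",p.mean(0).round(4),"yaw",np.degrees(np.arctan2(v[1],v[0])).round(2),"mid from far tip",(p[0]-u*L/2).round(4))
q=ray(k,[[190,162],[434,161]],.006);v=q[0]-q[1];print("board screws",q.round(4),"yaw",np.degrees(np.arctan2(-v[0],v[1])))
q=ray(k,[[185,157],[439,155],[433,280],[195,283]],.006);print(q.round(4),q.mean(0))
cv2.imwrite("pics/rowcrop.png",cv2.resize(g[105:310,180:445],None,fx=2.9,fy=2.9,interpolation=2)[:,:,::-1])
E
```

```text
green len 0.1364 mid [0.58   0.3349 0.0458] yaw 2.18 mid from far tip [0.5792 0.3348 0.0458]
marker len 0.1272 mid [0.5807 0.2788 0.0479] yaw 2.09 mid from far tip [0.5798 0.2787 0.0479]
ball len 0.13 mid [0.5871 0.2227 0.0451] yaw 2.56 mid from far tip [0.5867 0.2227 0.0451]
pencil len 0.158 mid [0.6047 0.169  0.0437] yaw 2.95 mid from far tip [0.5898 0.1682 0.0437]
board screws [[0.635  0.3669 0.006 ]
 [0.6455 0.1427 0.006 ]] yaw 2.6795716163753056
[[0.6393 0.3712 0.006 ]
 [0.6511 0.1388 0.006 ]
 [0.5289 0.1304 0.006 ]
 [0.5157 0.3668 0.006 ]] [0.58373971 0.25180737 0.006     ]
```

View pics/rowcrop.png

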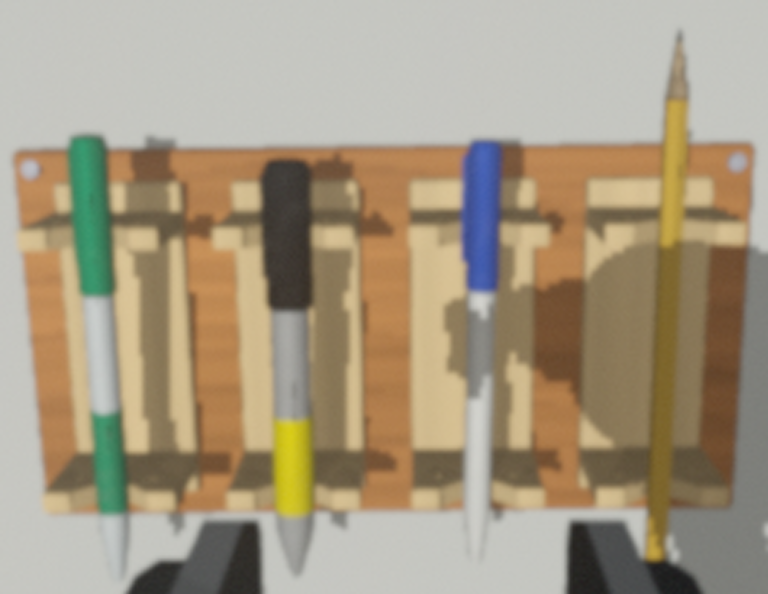

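Emit:
move_arm --commands '[0,0,0,-0.22,-0.77,0,0.45,0,0,0,-0.22,-0.77,0,0.45,0,0,0,-0.22,-0.77,0,0.45,0,0,0,-0.23,-0.78,0,0.45,0,0,0,0,0,1,0.45,0,0,0,0,0,1,0.45,0,0,0,0,0,1,0.45,0,0,0,0,0,1,0.45]'

```text
time_s: 4.47
eef_pos: [0.5802, 0.3352, 0.1287]
tcp_rot: [-0.0, 1.0, 0.021, 0.001]
ft_force: [0.2, 0.6, -0.7]
opening: 0.447
gripper_force: 0.0
```

Emit:
move_arm --commands '[0,0,0,0,0,1,0.45,0,0,0,0,0,0,0.45,0,0,0,0,0,0,0.45]'

```text
time_s: 4.72
eef_pos: [0.5788, 0.3346, 0.0978]
tcp_rot: [0.001, 1.0, 0.021, -0.002]
ft_force: [0.6, -0.1, 0.5]
opening: 0.45
gripper_force: 0.0
```

```bash
python3 - <<'E'
from h import *
c=r.read_camera("wrist");cv2.imwrite("pics/w_g.png",c["image"][:,:,::-1])
plan([.5797,.335,.0265],2.5)
E
```

```text
turn [ 0.    0.   -0.01] shift(in final frame) [-0.025  0.022  2.446] shift(now frame) [-0.025  0.021  2.446] yaw now 2.44
```

View pics/w_g.png

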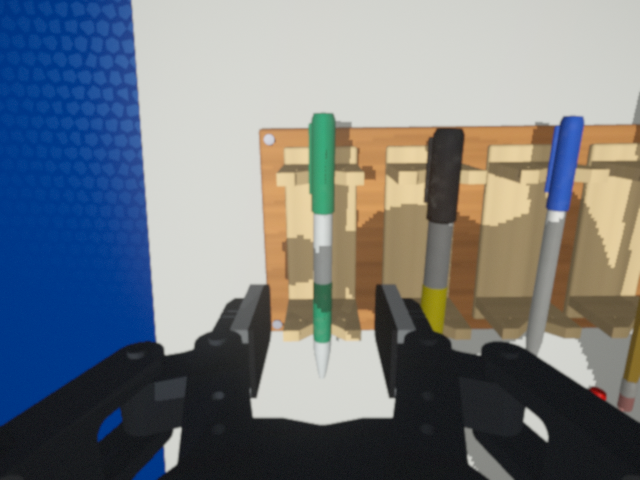

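Emit:
move_arm --commands '[0,0,0,0,0,0.8,0.35,0,0,0,0,0,0.8,0.35,0,0,0,0,0,0.84,0.35,0,0,0,0,0,0,0.35,0,0,0,0,0,0,0,0,0,0,0,0,0,0,0,0,0,0,0,0,0,0,0,0,0,0,0,0]' --newtons 40

```text
time_s: 5.43
eef_pos: [0.5813, 0.3356, 0.0293]
tcp_rot: [0.001, 1.0, 0.022, 0.002]
ft_force: [-0.6, -5.1, 0.8]
opening: 0.094
gripper_force: 38.9
```

Emit:
move_arm --commands '[0,0,0,0,0,0,0,0,0,0,0,0,-0.5,0,0,0,0,0,0,-1,0,0,0,0,0,0,-1,0,0,0,0,0,0,-1,0,0,0,0,0,0,-0.5,0,0,0,0,0,0,0,0,0,0,0,0,0,0,0]'

```text
time_s: 6.1
eef_pos: [0.5815, 0.3377, 0.1502]
tcp_rot: [-0.002, 1.0, 0.022, 0.003]
ft_force: [-0.2, -0.2, -0.4]
opening: 0.093
gripper_force: 39.0
```

```bash
python3 - <<'E'
from h import *
c=r.read_camera("wrist");cv2.imwrite("pics/w_g2.png",c["image"][:,:,::-1])
def g(y): return [.5807+.01*y,-.198+y]
for y in(-.084,-.028,.028,.084): print(y,g(y))
plan(g(-.084)+[.0125+.007],-.6)
E
```

```text
-0.084 [0.57986, -0.28200000000000003]
-0.028 [0.58042, -0.226]
0.028 [0.5809799999999999, -0.17]
0.084 [0.58154, -0.114]
turn [-0.02 -0.03  0.62] shift(in final frame) [ 0.202 20.632  4.286] shift(now frame) [-0.933 20.618  4.254] yaw now 2.52
```

View pics/w_g2.png

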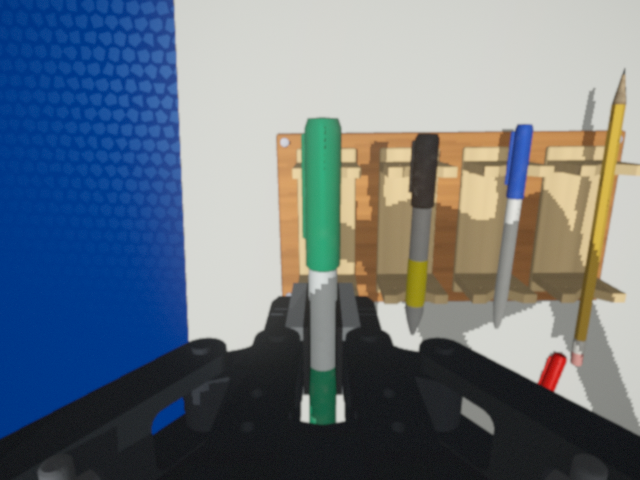

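Emit:
move_arm --commands '[0,0,0.62,0,0.6,0,0,0,0,0,0,1,0,0,0,0,0,0,1,0,0,0,0,0,0,1,0,0,0,0,0,0,1,0,0,0,0,0,0,1,0,0,0,0,0,0,1,0,0,0,0,0,0,1,0,0]'

```text
time_s: 6.82
eef_pos: [0.5771, 0.1073, 0.1447]
tcp_rot: [0.0, 1.0, -0.005, -0.001]
ft_force: [-0.1, -0.2, 0.0]
opening: 0.089
gripper_force: 39.1
```

Emit:
move_arm --commands '[0,0,0,0,1,0,0,0,0,0,0,1,0,0,0,0,0,0,1,0,0,0,0,0,0,1,0,0,0,0,0,0,1,0,0,0,0,0,0,1,0,0,0,0,0,0,1,0,0,0,0,0,0,1,0,0]'

```text
time_s: 7.48
eef_pos: [0.5747, -0.1324, 0.1447]
tcp_rot: [-0.0, 1.0, -0.005, -0.001]
ft_force: [-0.1, 0.4, 0.7]
opening: 0.094
gripper_force: 39.1
```

Emit:
move_arm --commands '[0,0,0,0,1,0,0,0,0,0,0,1,0,0,0,0,0,0,1,0,0,0,0,0,0,1,0,0,0,0,0,0,1,0,0,0,0,0,0,0,0,0,0,0,0,0,0,0,0,0,0,0,0,0,0,0]'

```text
time_s: 8.15
eef_pos: [0.5734, -0.2806, 0.1447]
tcp_rot: [-0.001, 1.0, -0.005, -0.001]
ft_force: [0.4, 0.6, -0.1]
opening: 0.092
gripper_force: 39.1
```

```bash
cat >> h.py <<'E'
def avg(n=6):
    P=[]
    for _ in range(n): c=r.read_camera("wrist");P.append(r.sense()["eef_pos"])
    P=np.array(P);print("avg",P.mean(0).round(4),"sd",P.std(0).round(4),"t",r.sense()["time_s"]);return P.mean(0),c
def g(y): return [.5807+.01*y,-.198+y]
E
python3 - <<'E'
from h import *
p,c=avg();cv2.imwrite("pics/w_g3.png",c["image"][:,:,::-1])
plan(g(-.084)+[.022],-.6,p)
E
```

```text
avg [ 0.5741 -0.2799  0.1457] sd [0.0003 0.0001 0.0004] t 8.45
turn [-0.    0.    0.02] shift(in final frame) [0.192 0.068 4.122] shift(now frame) [0.192 0.069 4.122] yaw now -0.5
```

View pics/w_g3.png

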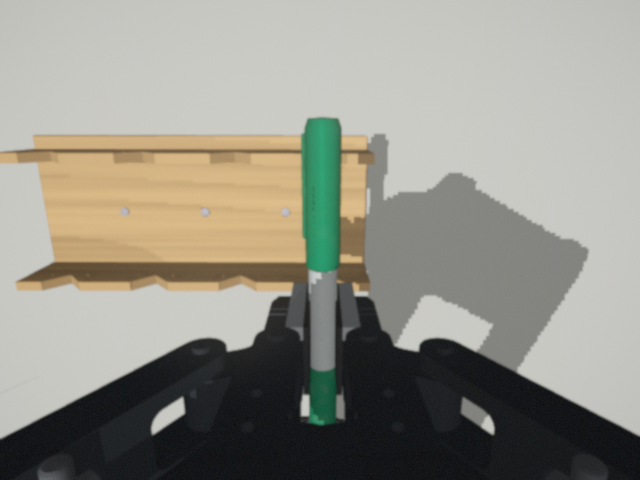

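Emit:
move_arm --commands '[0,0,0,0.19,0.07,0,0,0,0,0,0,0,1,0,0,0,0,0,0,1,0,0,0,0,0,0,1,0,0,0,0,0,0,0.6,0,0,0,0,0,0,0.52,0,0,0,0,0,0,0,0,0,0,0,0,0,0,0]'

```text
time_s: 9.12
eef_pos: [0.5805, -0.2832, 0.0218]
tcp_rot: [-0.0, 1.0, -0.005, -0.0]
ft_force: [-0.1, -0.7, -0.4]
opening: 0.093
gripper_force: 41.9
```

Emit:
move_arm --commands '[0,0,0,0,0,0,0.2,0,0,0,0,0,0,0.35,0,0,0,0,0,0,0.35,0,0,0,0,0,0,0.35,0,0,0,0,0,-0.5,0.35,0,0,0,0,0,-1,0.35,0,0,0,0,0,-1,0.35,0,0,0,0,0,-1,0.35]'

```text
time_s: 9.78
eef_pos: [0.5797, -0.2832, 0.1285]
tcp_rot: [-0.0, 1.0, -0.005, -0.0]
ft_force: [1.0, 0.3, 0.8]
opening: 0.35
gripper_force: 0.0
```

Emit:
move_arm --commands '[0,0,0,0,0,-0.5,0.35,0,0,0,0,0,0,0.35,0,0,0,0,0,0,0.35]'

```text
time_s: 10.03
eef_pos: [0.5807, -0.2837, 0.1439]
tcp_rot: [0.001, 1.0, -0.005, 0.001]
ft_force: [-0.2, 0.6, -1.1]
opening: 0.357
gripper_force: 0.0
```

```bash
python3 - <<'E'
from h import *
p,c=avg();cv2.imwrite("pics/w_g4.png",c["image"][:,:,::-1])
plan([.5803,.2787,p[2]],2.5,p)
E
```

```text
avg [ 0.5792 -0.2829  0.1411] sd [0.0003 0.0002 0.0006] t 10.3333
turn [-0.02  0.03 -0.62] shift(in final frame) [  0.854 -18.699   0.   ] shift(now frame) [ -0.153 -18.718   0.029] yaw now -0.58
```

View pics/w_g4.png

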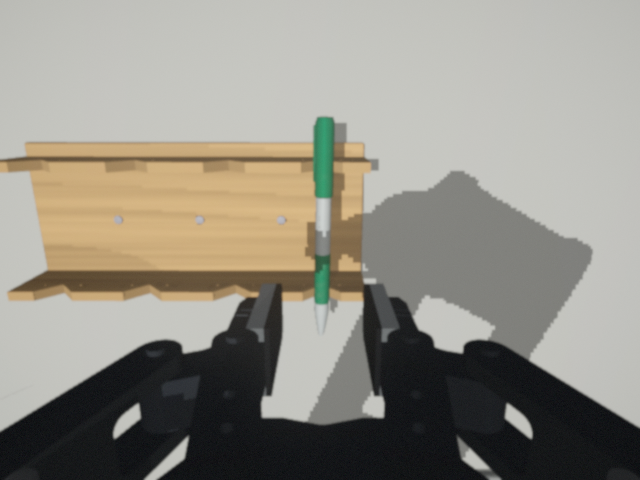

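Emit:
move_arm --commands '[0,0,-0.62,0,-0.7,0,0.4,0,0,0,0.05,-1,0,0.4,0,0,0,0.05,-1,0,0.4,0,0,0,0.05,-1,0,0.4,0,0,0,0.05,-1,0,0.4,0,0,0,0.05,-1,0,0.4,0,0,0,0.05,-1,0,0.4,0,0,0,0.05,-1,0,0.4]'

```text
time_s: 11.0
eef_pos: [0.581, -0.0507, 0.1416]
tcp_rot: [-0.0, 1.0, 0.022, -0.001]
ft_force: [0.1, 0.6, 0.0]
opening: 0.399
gripper_force: 0.0
```

Emit:
move_arm --commands '[0,0,0,0.05,-1,0,0.4,0,0,0,0.05,-1,0,0.4,0,0,0,0.05,-1,0,0.4,0,0,0,0.05,-1,0,0.4,0,0,0,0.05,-1,0,0.4,0,0,0,0.05,-1,0,0.4,0,0,0,0.05,-1,0,0.4,0,0,0,0.05,-1,0,0.4]'

```text
time_s: 11.67
eef_pos: [0.5824, 0.1896, 0.1415]
tcp_rot: [0.0, 1.0, 0.022, -0.001]
ft_force: [0.2, -0.1, 0.9]
opening: 0.398
gripper_force: 0.0
```

Emit:
move_arm --commands '[0,0,0,0.05,-1,0,0.4,0,0,0,0.05,-1,0,0.4,0,0,0,0.05,-1,0,0.4,0,0,0,0,0,0,0.4,0,0,0,0,0,0,0.4,0,0,0,0,0,0,0.4]'

```text
time_s: 12.17
eef_pos: [0.5829, 0.2778, 0.1416]
tcp_rot: [0.001, 1.0, 0.022, -0.001]
ft_force: [0.2, 0.4, -0.2]
opening: 0.402
gripper_force: 0.0
```

```bash
python3 - <<'E'
from h import *
p,c=avg()
plan([.5803,.2787,.028],2.5,p)
# pixels of marker ends predicted from measured pose
print(proj(c,[[.5803+.0645,.2787+.0026,.048],[.5803-.0645,.2787-.0026,.048]]).round(1))
g_=c["image"].astype(int); m=(g_.max(2)<60); m[:, :]=m&(np.arange(480)[:,None]<270); 
ys,xs=np.where(m[:,250:400]); print("dark cap",ys.min(),ys.max(),xs.mean()+250)
E
```

```text
avg [0.5834 0.277  0.1422] sd [0.0002 0.0001 0.0003] t 12.4667
turn [ 0.    0.   -0.01] shift(in final frame) [-0.102 -0.061  3.807] shift(now frame) [-0.101 -0.061  3.807] yaw now 2.44
[[320.5 130.9]
 [320.4 339.9]]
dark cap 160 204 328.62068965517244
```

Emit:
move_arm --commands '[0,0,0,-0.1,-0.06,0,0.4,0,0,0,0,0,1,0.4,0,0,0,0,0,1,0.4,0,0,0,0,0,1,0.4,0,0,0,0,0,0.8,0.4,0,0,0,0,0,0,0.4,0,0,0,0,0,0,0,0,0,0,0,0,0,0]'

```text
time_s: 13.13
eef_pos: [0.5811, 0.2793, 0.0297]
tcp_rot: [0.001, 1.0, 0.022, 0.0]
ft_force: [-2.4, -17.1, 3.9]
opening: 0.129
gripper_force: 19.2
```

Emit:
move_arm --commands '[0,0,0,0,0,0,0,0,0,0,0,0,0,0,0,0,0,0,0,-0.5,0,0,0,0,0,0,-1,0,0,0,0,0,0,-1,0,0,0,0,0,0,-1,0,0,0,0,0,0,-0.5,0,0,0,0,0,0,0,0]'

```text
time_s: 13.8
eef_pos: [0.5842, 0.282, 0.1553]
tcp_rot: [-0.003, 1.0, 0.022, 0.006]
ft_force: [0.9, 0.9, 0.4]
opening: 0.126
gripper_force: 39.0
```

```bash
python3 - <<'E'
from h import *
p,c=avg()
plan(g(-.028)+[.0237],-.6,p)
print(r.sense()["opening"],r.sense()["gripper_force"])
E
```

```text
avg [0.5805 0.2802 0.1491] sd [0.0012 0.0006 0.002 ] t 14.1
turn [0.01 0.03 0.62] shift(in final frame) [ 0.175 16.872  4.179] shift(now frame) [-0.733 16.854  4.193] yaw now 2.52
0.11919592167544246 38.97522920742631
```

Emit:
move_arm --commands '[0,0,0.62,0,0.87,0,0,0,0,0,0,1,0,0,0,0,0,0,1,0,0,0,0,0,0,1,0,0,0,0,0,0,1,0,0,0,0,0,0,1,0,0,0,0,0,0,1,0,0,0,0,0,0,1,0,0]'

```text
time_s: 14.77
eef_pos: [0.5785, 0.0425, 0.1471]
tcp_rot: [-0.0, 1.0, -0.005, -0.001]
ft_force: [0.8, -0.7, 0.1]
opening: 0.127
gripper_force: 39.0
```

Emit:
move_arm --commands '[0,0,0,0,1,0,0,0,0,0,0,1,0,0,0,0,0,0,1,0,0,0,0,0,0,1,0,0,0,0,0,0,1,0,0,0,0,0,0,1,0,0,0,0,0,0,1,0,0,0,0,0,0,1,0,0]'

```text
time_s: 15.43
eef_pos: [0.5762, -0.1973, 0.147]
tcp_rot: [-0.001, 1.0, -0.005, -0.001]
ft_force: [0.3, 1.2, -0.4]
opening: 0.124
gripper_force: 39.0
```

Emit:
move_arm --commands '[0,0,0,0,1,0,0,0,0,0,0,0,0,0,0,0,0,0,0,0,0,0,0,0,0,0,0,0]'

```text
time_s: 15.77
eef_pos: [0.576, -0.2257, 0.1472]
tcp_rot: [-0.001, 1.0, -0.005, -0.001]
ft_force: [-0.1, -0.6, -0.4]
opening: 0.124
gripper_force: 39.1
```

```bash
python3 - <<'E'
from h import *
p,c=avg()
plan(g(-.028)+[.0237],-.6,p)
E
```

```text
avg [ 0.5765 -0.2249  0.1481] sd [0.0003 0.0001 0.0004] t 16.0667
turn [-0.    0.    0.02] shift(in final frame) [0.131 0.036 4.145] shift(now frame) [0.131 0.037 4.145] yaw now -0.49
```

Emit:
move_arm --commands '[0,0,0,0.13,0.02,0,0,0,0,0,0,0,1,0,0,0,0,0,0,1,0,0,0,0,0,0,1,0,0,0,0,0,0,0.6,0,0,0,0,0,0,0.54,0,0,0,0,0,0,0,0,0,0,0,0,0,0,0]'

```text
time_s: 16.73
eef_pos: [0.5808, -0.2265, 0.0236]
tcp_rot: [-0.0, 1.0, -0.005, -0.0]
ft_force: [-0.8, 0.7, -0.4]
opening: 0.122
gripper_force: 41.7
```

Emit:
move_arm --commands '[0,0,0,0,0,0,0.2,0,0,0,0,0,0,0.38,0,0,0,0,0,0,0.38,0,0,0,0,0,0,0.38,0,0,0,0,0,-0.5,0.38,0,0,0,0,0,-1,0.38,0,0,0,0,0,-1,0.38,0,0,0,0,0,-1,0.38]'

```text
time_s: 17.4
eef_pos: [0.5803, -0.2265, 0.1304]
tcp_rot: [-0.0, 1.0, -0.005, -0.0]
ft_force: [0.4, -1.0, 0.3]
opening: 0.376
gripper_force: 0.0
```

Emit:
move_arm --commands '[0,0,0,0,0,-0.5,0.38,0,0,0,0,0,0,0.38,0,0,0,0,0,0,0.38]'

```text
time_s: 17.65
eef_pos: [0.5813, -0.227, 0.1457]
tcp_rot: [0.001, 1.0, -0.005, 0.001]
ft_force: [0.6, -0.2, -0.4]
opening: 0.381
gripper_force: 0.0
```

```bash
python3 - <<'E'
from h import *
p,c=avg(4);cv2.imwrite("pics/w_m4.png",c["image"][:,:,::-1])
plan([.587,.2227,p[2]],2.5,p)
E
```

```text
avg [ 0.5797 -0.2263  0.1432] sd [0.0003 0.0001 0.0007] t 17.85
turn [-0.02  0.04 -0.62] shift(in final frame) [  0.896 -14.942   0.   ] shift(now frame) [  0.092 -14.968   0.021] yaw now -0.58
```

View pics/w_m4.png

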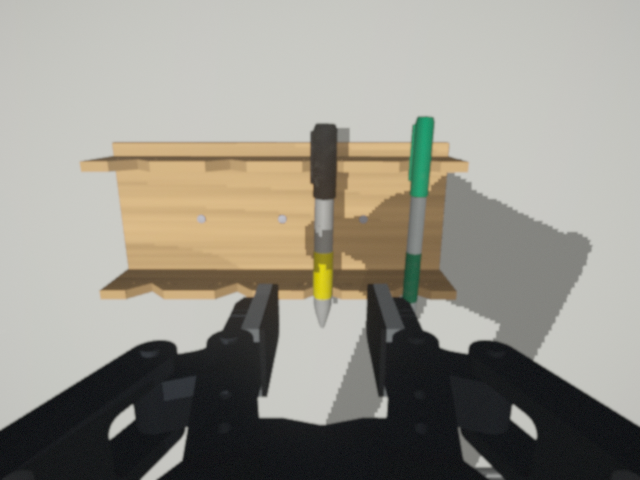

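Emit:
move_arm --commands '[0,0,-0.62,0,-0.9,0,0.38,0,0,0,0.06,-1,0,0.38,0,0,0,0.06,-1,0,0.38,0,0,0,0.06,-1,0,0.38,0,0,0,0.06,-1,0,0.38,0,0,0,0.06,-1,0,0.38,0,0,0,0.06,-1,0,0.38,0,0,0,0.06,-1,0,0.38]'

```text
time_s: 18.52
eef_pos: [0.5832, 0.012, 0.1427]
tcp_rot: [-0.0, 1.0, 0.022, -0.001]
ft_force: [-0.4, 0.4, -0.5]
opening: 0.381
gripper_force: 0.0
```

Emit:
move_arm --commands '[0,0,0,0.06,-1,0,0.38,0,0,0,0.06,-1,0,0.38,0,0,0,0.06,-1,0,0.38,0,0,0,0.06,-1,0,0.38,0,0,0,0.06,-1,0,0.38,0,0,0,0.06,-1,0,0.38,0,0,0,0.06,-1,0,0.38,0,0,0,0,0,0,0.38]'

```text
time_s: 19.18
eef_pos: [0.587, 0.2263, 0.1428]
tcp_rot: [-0.001, 1.0, 0.024, -0.001]
ft_force: [-0.2, 0.4, 0.1]
opening: 0.38
gripper_force: 0.0
```

Emit:
move_arm --commands '[0,0,0,0,0,0,0.38,0,0,0,0,0,0,0.38]'

```text
time_s: 19.35
eef_pos: [0.5868, 0.2205, 0.1429]
tcp_rot: [0.001, 1.0, 0.022, -0.001]
ft_force: [-0.2, -1.2, 0.5]
opening: 0.381
gripper_force: 0.0
```

```bash
python3 - <<'E'
from h import *
p0,c=avg(5)
c0=dict(c)
plan([.587,.2227,.0255],2.5,p0)
# marker & green placed: ends seen in w_m4 from TCP (.5797,-.2263,.1432), yaw -.58
Mt=rot(r.sense()["tcp_rot"]);off=Mt.T@(c["eye"]-r.sense()["eef_pos"]);A=Mt.T@rot(c["attitude"])
T=R.from_euler('z',-.58,degrees=True).as_matrix()@np.diag([1,-1,-1.])
k=dict(c,eye=np.array([.5797,-.2263,.1432])+T@off,attitude=np.roll(R.from_matrix(T@A).as_quat(),1))
for a,b,z,L in(((323,123),(322,327),.042,.129),((426,117),(411,305),.0398,.138)):
    q=ray(k,[a,b],z);print(q.round(4),np.linalg.norm(q[0]-q[1]),"mid",q.mean(0).round(4),"from far",q[0]-[L/2,0,0])
print("rack top ends",ray(k,[[82,164],[467,167],[102,295],[456,295]],.044).round(4),"screw",ray(k,[[282,219]],.005).round(4))
E
```

```text
avg [0.5873 0.2197 0.1438] sd [0.0003 0.0001 0.0003] t 19.6
turn [ 0.    0.   -0.01] shift(in final frame) [-0.007 -0.101  3.942] shift(now frame) [-0.005 -0.102  3.942] yaw now 2.43
[[ 0.6451 -0.2267  0.042 ]
 [ 0.5174 -0.2248  0.042 ]] 0.12769553409852713 mid [ 0.5812 -0.2258  0.042 ] from far [ 0.58055789 -0.22674275  0.042     ]
[[ 0.6477 -0.2855  0.0398]
 [ 0.5312 -0.2823  0.0398]] 0.11654552913119634 mid [ 0.5895 -0.2839  0.0398] from far [ 0.57873188 -0.28546786  0.0398    ]
rack top ends [[ 0.6237 -0.0877  0.044 ]
 [ 0.6196 -0.3097  0.044 ]
 [ 0.5422 -0.0869  0.044 ]
 [ 0.5397 -0.3093  0.044 ]] screw [[ 0.5808 -0.1978  0.005 ]]
```

Emit:
move_arm --commands '[0,0,0,0,-0.1,0,0.35,0,0,0,0,0,1,0.35,0,0,0,0,0,1,0.35,0,0,0,0,0,1,0.35,0,0,0,0,0,0.94,0.35,0,0,0,0,0,0,0.35,0,0,0,0,0,0,0,0,0,0,0,0,0,0]'

```text
time_s: 20.27
eef_pos: [0.5884, 0.2239, 0.0273]
tcp_rot: [-0.0, 1.0, 0.022, 0.001]
ft_force: [-0.0, -1.0, -0.4]
opening: 0.1
gripper_force: 39.0
```

Emit:
move_arm --commands '[0,0,0,0,0,0,0,0,0,0,0,0,0,0,0,0,0,0,0,-0.5,0,0,0,0,0,0,-1,0,0,0,0,0,0,-1,0,0,0,0,0,0,-1,0,0,0,0,0,0,-0.5,0,0,0,0,0,0,0,0]'

```text
time_s: 20.93
eef_pos: [0.5912, 0.2252, 0.1527]
tcp_rot: [-0.002, 1.0, 0.022, 0.006]
ft_force: [1.2, -0.1, -0.2]
opening: 0.098
gripper_force: 38.9
```

Emit:
move_arm --commands '[0,0,0,0,0,0,0,0,0,0,0,0,0,0]'

```text
time_s: 21.1
eef_pos: [0.587, 0.2238, 0.1461]
tcp_rot: [-0.0, 1.0, 0.022, -0.0]
ft_force: [-0.2, 0.1, 0.1]
opening: 0.097
gripper_force: 38.9
```

```bash
python3 - <<'E'
from h import *
p,c=avg()
plan(g(.028)+[.021],-.6,p)
print(r.sense()["opening"],r.sense()["gripper_force"])
E
```

```text
avg [0.5866 0.2237 0.1448] sd [0.0002 0.     0.0002] t 21.4
turn [0.01 0.02 0.62] shift(in final frame) [-0.049 13.124  4.127] shift(now frame) [-0.754 13.099  4.136] yaw now 2.52
0.10159772485470646 38.926145403320334
```

Emit:
move_arm --commands '[0,0,0.62,0,0.1,0,0,0,0,0,0,1,0,0,0,0,0,0,1,0,0,0,0,0,0,1,0,0,0,0,0,0,1,0,0,0,0,0,0,1,0,0,0,0,0,0,1,0,0,0,0,0,0,1,0,0]'

```text
time_s: 22.07
eef_pos: [0.5851, 0.0096, 0.1456]
tcp_rot: [-0.0, 1.0, -0.005, -0.0]
ft_force: [1.1, 0.6, 0.3]
opening: 0.097
gripper_force: 39.0
```

Emit:
move_arm --commands '[0,0,0,0,1,0,0,0,0,0,0,1,0,0,0,0,0,0,1,0,0,0,0,0,0,1,0,0,0,0,0,0,1,0,0,0,0,0,0,1,0,0,0,0,0,0,0,0,0,0,0,0,0,0,0,0]'

```text
time_s: 22.73
eef_pos: [0.5835, -0.1707, 0.1455]
tcp_rot: [-0.0, 1.0, -0.007, -0.0]
ft_force: [-0.5, 0.1, -0.0]
opening: 0.1
gripper_force: 39.0
```

Emit:
move_arm --commands '[0,0,0,0,0,0,0,0,0,0,0,0,0,0]'

```text
time_s: 22.9
eef_pos: [0.5834, -0.1678, 0.1457]
tcp_rot: [-0.0, 1.0, -0.005, -0.0]
ft_force: [-0.5, 0.5, 0.5]
opening: 0.101
gripper_force: 39.0
```

```bash
python3 - <<'E'
from h import *
p,c=avg(5)
plan(g(.028)+[.021],-.6,p)
E
```

```text
avg [ 0.5836 -0.1678  0.146 ] sd [0.0001 0.0001 0.0001] t 23.15
turn [-0.    0.    0.02] shift(in final frame) [-0.088  0.075  4.167] shift(now frame) [-0.088  0.075  4.167] yaw now -0.5
```

Emit:
move_arm --commands '[0,0,0,-0.08,0.06,0,0,0,0,0,0,0,1,0,0,0,0,0,0,1,0,0,0,0,0,0,1,0,0,0,0,0,0,0.6,0,0,0,0,0,0,0.56,0,0,0,0,0,0,0,0,0,0,0,0,0,0,0]'

```text
time_s: 23.82
eef_pos: [0.5808, -0.1706, 0.0206]
tcp_rot: [-0.0, 1.0, -0.005, -0.001]
ft_force: [0.1, 0.8, 0.2]
opening: 0.097
gripper_force: 38.9
```

Emit:
move_arm --commands '[0,0,0,0,0,0,0.2,0,0,0,0,0,0,0.35,0,0,0,0,0,0,0.35,0,0,0,0,0,0,0.35,0,0,0,0,0,-0.5,0.35,0,0,0,0,0,-1,0.35,0,0,0,0,0,-1,0.35,0,0,0,0,0,-1,0.35]'

```text
time_s: 24.48
eef_pos: [0.5808, -0.1706, 0.1275]
tcp_rot: [-0.0, 1.0, -0.005, -0.0]
ft_force: [0.9, -0.7, -1.0]
opening: 0.35
gripper_force: 0.0
```

Emit:
move_arm --commands '[0,0,0,0,0,-0.5,0.35,0,0,-0.62,0,-0.26,0,0.35,0,0,0,0.07,-1,0,0.35,0,0,0,0.07,-1,0,0.35,0,0,0,0.07,-1,0,0.35,0,0,0,0.07,-1,0,0.35,0,0,0,0.07,-1,0,0.35,0,0,0,0.07,-1,0,0.35]'

```text
time_s: 25.15
eef_pos: [0.5859, 0.0187, 0.1419]
tcp_rot: [-0.0, 1.0, 0.022, 0.0]
ft_force: [0.1, -0.1, -0.6]
opening: 0.352
gripper_force: 0.0
```

Emit:
move_arm --commands '[0,0,0,0.07,-1,0,0.35,0,0,0,0.07,-1,0,0.35,0,0,0,0.07,-1,0,0.35,0,0,0,0.07,-1,0,0.35,0,0,0,0.07,-1,0,0.35,0,0,0,0,0,0,0.35,0,0,0,0,0,0,0.35,0,0,0,0,0,0,0.35]'

```text
time_s: 25.82
eef_pos: [0.5896, 0.1674, 0.1415]
tcp_rot: [0.0, 1.0, 0.022, -0.0]
ft_force: [-0.5, -0.0, -0.3]
opening: 0.353
gripper_force: 0.0
```

```bash
python3 - <<'E'
from h import *
p,c=avg(5)
cv2.imwrite("pics/w_p.png",c["image"][:,:,::-1])
plan([.5895,.1685,.0242],2.5,p)
Mt=rot(r.sense()["tcp_rot"]);off=Mt.T@(c["eye"]-r.sense()["eef_pos"]);A=Mt.T@rot(c["attitude"])
T=R.from_euler('z',2.5,degrees=True).as_matrix()@np.diag([1,-1,-1.])
k=dict(c,eye=np.array([.5797,.336,.1475])+T@off,attitude=np.roll(R.from_matrix(T@A).as_quat(),1))
q=ray(k,[[623,70],[577,364]],.0437);print(q.round(4),q.mean(0),np.linalg.norm(q[0]-q[1]))
E
```

```text
avg [0.5898 0.1665 0.1414] sd [0.0001 0.0002 0.    ] t 26.0667
turn [ 0.    0.   -0.01] shift(in final frame) [-0.008 -0.066  3.907] shift(now frame) [-0.008 -0.066  3.907] yaw now 2.43
[[0.6807 0.1738 0.0437]
 [0.4958 0.1614 0.0437]] [0.58826177 0.16760356 0.0437    ] 0.18525333295902857
```

View pics/w_p.png

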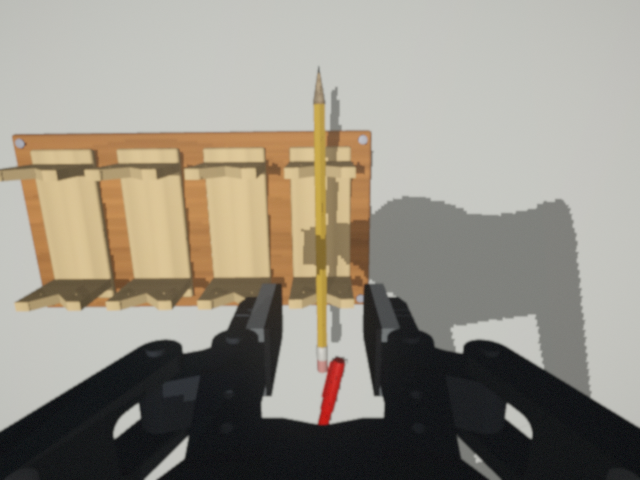

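Emit:
move_arm --commands '[0,0,0,-0.02,-0.05,0,0.35,0,0,0,0,0,1,0.35,0,0,0,0,0,1,0.35,0,0,0,0,0,1,0.35,0,0,0,0,0,0.9,0.35,0,0,0,0,0,0,0.35,0,0,0,0,0,0,0,0,0,0,0,0,0,0]'

```text
time_s: 26.73
eef_pos: [0.59, 0.1684, 0.0254]
tcp_rot: [0.001, 1.0, 0.022, 0.0]
ft_force: [-2.6, -19.2, 6.7]
opening: 0.073
gripper_force: 11.6
```

Emit:
move_arm --commands '[0,0,0,0,0,0,0,0,0,0,0,0,0,0,0,0,0,0,0,-0.5,0,0,0,0,0,0,-1,0,0,0,0,0,0,-1,0,0,0,0,0,0,-1,0,0,0,0,0,0,-0.5,0,0,0,0,0,0,0,0]'

```text
time_s: 27.4
eef_pos: [0.5932, 0.1704, 0.1509]
tcp_rot: [-0.001, 1.0, 0.022, 0.006]
ft_force: [1.7, 0.3, -0.4]
opening: 0.065
gripper_force: 39.0
```

Emit:
move_arm --commands '[0,0,0,0,0,0,0,0,0,0,0,0,0,0]'

```text
time_s: 27.57
eef_pos: [0.5888, 0.1693, 0.1444]
tcp_rot: [-0.0, 1.0, 0.022, 0.0]
ft_force: [-0.1, -1.0, -0.4]
opening: 0.074
gripper_force: 39.0
```

```bash
python3 - <<'E'
from h import *
p,c=avg(5)
plan(g(.084)+[.0197],-.6,p)
print(r.sense()["opening"],r.sense()["gripper_force"])
# pencil ends seen before, from TCP (.5898,.1665,.1414)
Mt=rot(r.sense()["tcp_rot"]);off=Mt.T@(c["eye"]-r.sense()["eef_pos"]);A=Mt.T@rot(c["attitude"])
T=R.from_euler('z',2.5,degrees=True).as_matrix()@np.diag([1,-1,-1.])
k=dict(c,eye=np.array([.5898,.1665,.1414])+T@off,attitude=np.roll(R.from_matrix(T@A).as_quat(),1))
q=ray(k,[[318.5,66],[322,372]],.0437);print(q.round(4),q.mean(0),np.linalg.norm(q[0]-q[1]))
E
```

```text
avg [0.5883 0.169  0.1431] sd [0.0001 0.     0.0003] t 27.8167
turn [0.   0.03 0.62] shift(in final frame) [-0.126  9.437  4.112] shift(now frame) [-0.63   9.414  4.117] yaw now 2.52
0.07087245983007223 39.016879841219634
[[0.6846 0.1734 0.0437]
 [0.4965 0.1634 0.0437]] [0.59054909 0.16839165 0.0437    ] 0.1884294829047365
```

Emit:
move_arm --commands '[0,0,0.62,0,0.44,0,0,0,0,0,0,1,0,0,0,0,0,0,1,0,0,0,0,0,0,1,0,0,0,0,0,0,1,0,0,0,0,0,0,1,0,0,0,0,0,0,1,0,0,0,0,0,0,1,0,0]'

```text
time_s: 28.48
eef_pos: [0.5872, -0.0554, 0.1435]
tcp_rot: [-0.0, 1.0, -0.005, -0.001]
ft_force: [0.1, -0.7, -1.0]
opening: 0.069
gripper_force: 39.0
```

Emit:
move_arm --commands '[0,0,0,0,1,0,0,0,0,0,0,1,0,0,0,0,0,0,0,0,0,0,0,0,0,0,0,0,0,0,0,0,0,0,0,0,0,0,0,0,0,0]'

```text
time_s: 28.98
eef_pos: [0.5868, -0.1129, 0.1438]
tcp_rot: [-0.0, 1.0, -0.005, -0.001]
ft_force: [-0.3, -0.0, 0.6]
opening: 0.069
gripper_force: 39.1
```

```bash
python3 - <<'E'
from h import *
p,c=avg(5)
plan([.5805,-.114,.0197],-.6,p)
E
```

```text
avg [ 0.587  -0.1128  0.1442] sd [0.0001 0.0001 0.0001] t 29.2333
turn [-0.    0.    0.02] shift(in final frame) [-0.217  0.043  4.149] shift(now frame) [-0.217  0.043  4.149] yaw now -0.49
```

Emit:
move_arm --commands '[0,0,0,-0.22,0.03,0,0,0,0,0,0,0,1,0,0,0,0,0,0,1,0,0,0,0,0,0,1,0,0,0,0,0,0,0.6,0,0,0,0,0,0,0.54,0,0,0,0,0,0,0,0,0,0,0,0,0,0,0]'

```text
time_s: 29.9
eef_pos: [0.5796, -0.1145, 0.0194]
tcp_rot: [-0.0, 1.0, -0.005, -0.001]
ft_force: [0.0, -0.2, -0.6]
opening: 0.068
gripper_force: 41.3
```

Emit:
move_arm --commands '[0,0,0,0,0,0,0.2,0,0,0,0,0,0,0.35,0,0,0,0,0,0,0.35,0,0,0,0,0,0,0.35,0,0,0,0,0,-0.5,0.35,0,0,0,0,0,-1,0.35,0,0,0,0,0,-1,0.35,0,0,0,0,0,-1,0.35]'

```text
time_s: 30.57
eef_pos: [0.58, -0.1147, 0.1262]
tcp_rot: [-0.0, 1.0, -0.005, -0.0]
ft_force: [-0.1, -0.3, 0.2]
opening: 0.35
gripper_force: 0.0
```

Emit:
move_arm --commands '[0,0,0,0.2,0.9,-0.9,0.35,0,0,0,0.2,0.9,-0.9,0.35,0,0,0,0.2,0.9,-0.9,0.35,0,0,0,0.2,0,-0.9,0.35,0,0,0,0,0,0,0.35,0,0,0,0,0,0,0.35,0,0,0,0,0,0,0.35]'

```text
time_s: 31.15
eef_pos: [0.6028, -0.1956, 0.2327]
tcp_rot: [-0.0, 1.0, -0.005, -0.001]
ft_force: [-0.3, -0.0, -0.6]
opening: 0.348
gripper_force: 0.0
```

```bash
python3 - <<'E'
from h import *
p,c=avg(5);np.save("fin.npy",c,allow_pickle=True)
o=proj(c,[[.5807,-.198,.03]])[0].astype(int);print(o)
x0,y0=o[0]-140,o[1]-105
x0,y0=max(x0,0),max(y0,0);print(x0,y0)
cv2.imwrite("pics/fin.png",cv2.resize(c["image"][y0:y0+210,x0:x0+280],None,fx=2.8,fy=2.8,interpolation=2)[:,:,::-1])
E
```

```text
avg [ 0.6024 -0.1952  0.2315] sd [0.0002 0.0001 0.0002] t 31.4
[326 227]
186 122
```

View pics/fin.png

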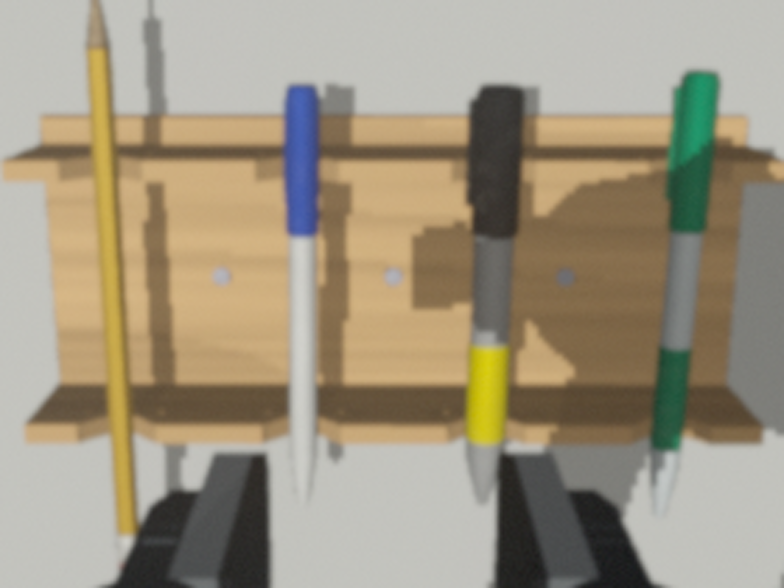

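```bash
python3 - <<'E'
from h import *
c=np.load("fin.npy",allow_pickle=True).item()
f=lambda u,v:(186+u/2.8,122+v/2.8)
for n,a,b,d,L in(("pencil",(97,-3),(122,572),.008,.188),("ball",(302,84),(304,502),.01,.131),("marker",(498,85),(482,503),.014,.129),("green",(702,71),(660,517),.011,.138)):
    q=ray(c,[f(*a),f(*b)],.032+.71*d);m=q.mean(0)-[.5807,-.198,0]
    print(n,"len",(np.linalg.norm(q[0]-q[1])-L).round(4),"mid x",(m[0]-.01*m[1]).round(4),"y",m[1].round(4),"by far end",(q[0][0]-L/2-.5807-.01*m[1]).round(4))
E
```

```text
pencil len -0.0106 mid x -0.001 y 0.0852 by far end -0.0063
ball len -0.0024 mid x -0.0004 y 0.0274 by far end -0.0016
marker len -0.0014 mid x 0.0001 y -0.0279 by far end -0.0006
green len -0.0009 mid x -0.0009 y -0.0847 by far end -0.0014
```

```bash
python3 - <<'E'
from h import *
c=np.load("fin.npy",allow_pickle=True).item();im=c["image"].astype(int)
for y in list(range(106,126,1))+list(range(312,336)): 
    x=220 if y<200 else 230
    row=im[y,x-8:x+9]; j=row.sum(1).argmin(); print(y,x-8+j,row.sum(1).min(),np.median(row.sum(1)), row[(row[:,0]-row[:,2]).argmax()])
E
```

```text
106 221 575 577.0 [194 195 188]
107 215 576 578.0 [194 194 188]
108 214 577 578.0 [194 195 189]
109 225 575 577.0 [194 194 188]
110 222 575 578.0 [194 195 188]
111 219 575 578.0 [194 194 188]
112 220 570 578.0 [192 192 186]
113 219 545 577.0 [194 194 188]
114 219 493 578.0 [195 195 189]
115 219 456 577.0 [195 194 189]
116 219 437 577.0 [195 195 189]
117 219 432 577.0 [149 146 137]
118 219 439 578.0 [156 148 135]
119 220 444 577.0 [163 152 133]
120 220 440 577.0 [166 153 131]
121 220 431 576.0 [164 150 127]
122 220 425 576.0 [161 146 123]
123 220 425 577.0 [163 147 123]
124 220 423 575.0 [160 144 119]
125 221 419 572.0 [164 149 122]
312 238 134 476.0 [191 169 116]
313 236 141 524.0 [194 184 159]
314 236 156 552.0 [158 153 143]
315 236 158 553.0 [195 194 186]
316 236 148 547.0 [200 199 192]
317 236 132 543.0 [190 189 182]
318 238 124 546.0 [185 184 177]
319 238 120 528.0 [186 185 178]
320 236 120 490.0 [181 180 173]
321 234 123 428.0 [173 170 163]
322 237 116 352.0 [178 172 166]
323 236 114 273.0 [144 130 125]
324 236 119 213.0 [124 108 104]
325 235 116 165.0 [105  97  94]
326 233 110 149.0 [194 194 189]
327 237 107 138.0 [194 194 188]
328 235 114 125.0 [188 187 182]
329 236 111 121.0 [190 190 185]
330 233 106 123.0 [167 167 162]
331 235 113 119.0 [122 123 118]
332 232 107 120.0 [85 85 82]
333 229 101 114.0 [35 34 32]
334 232 107 113.0 [37 39 35]
335 236 104 115.0 [39 39 38]
```

```bash
python3 -c "
from station import r
print(r.hand_in())"
```

```text
the job is handed in; nothing more can be done
None
```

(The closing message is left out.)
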